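# Load the post and latch the machine's guard gate

### The job

Take the short wooden post with the tenon and lay it in the carving machine's pin nest, flat on the bed with its tenon pointing at the spindle, and let go of it. Then swing the guard gate shut and press it, without slamming or forcing it, until the sprung tongue has ridden over the strike and snapped in behind it, so that the gate stays shut when you let go. Leave the other things on the bench and on the machine where they are.

Things in the scene. Friction and masses are not known exactly. Their poses are not given: they have to be found in the camera images.
- post_center (a point): Short wooden post to be loaded: body 90 long (x) x 44 wide (y) x 40 tall (z) mm, lying on the bench, about 0.13 kg. A tenon 24 long, 18 wide, 40 tall carries on from the body's +x end, to 69 mm from this point. This point is half-way up the middle of the 90 mm body; x points to the tenon, z up.
- post_tenon (a point): Middle of the tenon's end face: 69 mm along +x from post_center.
- nest (a point): Centre of the pin nest, on the bed's surface, 30 mm above the bench; x points to the spindle, away from the gate, z up. Eight steel pins 8 across, 14 tall, top 6 mm conical: ends x = +-51, y = +-15.5; sides x = +-33, y = +-28 mm. Play 2 mm all round the post's body; tenon passes between the +x pins. Seated: post_center 20 mm above this point, post's x along nest x.
- spindle (a point): Nose of the machine's spindle, 142 mm from the nest's centre along the nest's x, 65 mm above the bench; motor 48 mm across, gantry top 200 mm above the bench. The machine is fixed: a plywood pen open above, fence tops 135 mm above the bench, side fences at nest y = +-165 mm, gate in the front at nest x = -125 mm.
- gate_push (a point): On the gate's OUTER face, 20 mm from its free edge and below its top, 115 mm above the bench. x: gate normal, from outside in (the way to push); y from hinge to free edge; z up. Gate: plywood, 205 long, 15 thick, 34 to 135 mm above the bench. This point is 195 mm (y) and -7.5 mm (x) from the hinge axis. Push near here; nearer the hinge it takes more. Over 25 N is forcing it.
- gate_hinge (a point): Point on the gate's upright hinge axis, 115 mm above the bench; nest x = -125, y = -110 mm. Turns with the gate (axes as gate_push; shut, they are parallel to the nest's).
- gate (a joint): Gate angle (rad): 0 shut, grows as it opens outwards, away from the bed; limits -0.10, 1.3. Damped; stays where left. Over 1.5 rad/s is slamming. The latching angle differs each time, between -0.055 and 0.055, and must be felt: the keeper (upright round-nosed steel strike, 10 x 10 mm, and rubber buffer on one bracket, on the post at the free edge) is screwed on through slots, up to 10 mm in or out.
- gate_latch (a point): Where the tongue leaves the gate's free edge, 215 mm from the hinge axis, 72 mm above the bench. Feel at gate_push: from about 30 mm before latching the tongue's slope rides on the strike and the push climbs to about 10 N, then falls as it snaps in; there the gate meets the stiff buffer, about 5 to 12 N for each further mm. A steady 13 to 18 N has surely latched it.
- tongue (a joint): How far the sprung steel tongue at the gate's free edge is pressed in (m): 0 fully out, about 0.010 on top of the strike, back to about 0 when snapped in. A wedge 24 mm tall standing 12 mm out of the edge, sloped on the inner side, flat on the outer side. Spring 3 N at 0, 6 N at 0.010.
- glue: Bystander, to be left alone: white glue bottle, 60 across, 170 tall, in mm. Origin at its underside's centre.
- screws: Bystander, to be left alone: glass jar of 70 across, 80 tall, steel lid, in mm. Origin at its underside's centre.
- offcut: Bystander, to be left alone: plain wooden offcut WITHOUT a tenon, 110 x 50 x 30, in mm. Origin at its underside's centre.
- driver: Bystander, to be left alone: screwdriver, 200 long, lying, in mm. Origin at its underside's centre.
- tape: Bystander, to be left alone: tape measure, 62 x 34 x 60, in mm. Origin at its underside's centre.
- clamp: Bystander, to be left alone: bar clamp, 260 long, lying, in mm. Origin at its underside's centre.
- collet: Bystander, to be left alone: steel collet ring, 28 across, 18 tall, on the machine's bed beside the spindle, in mm. Origin at its underside's centre.
Not all that is in view belongs to the job. What is shaped like the part that bears post_center but green or turquoise is not meant.

How it is judged:
By the outcome, as a careful person would: the job done as asked, in the order asked, and still so for the second after the job is handed in, with the robot touching nothing.
It also fails if it takes over 67 s, if anything falls off the work surface, if the arm or the gripper's body presses on something with over 40 N, if the wrist force passes 120 N, or if a joint passes its speed limit or range.

### The arm

A 7-joint arm with a two-finger parallel gripper is mounted at the origin on the work surface. World frame = base frame: x ahead of the robot, y to its left, z up, the work surface at z = 0. Lengths are in m, angles in rad, forces in N, time in s.
With the tool pointing down it reaches from about 0.4 to 0.875 m from the base axis. Payload 6.5 kg.
Tool frame: the origin (TCP) lies between the finger pads; the fingertips stand bot.tcp_to_tips ahead of it and the grasp point (between the pads) lies 11 mm behind it (bot.tcp_to_tips is the distance from the TCP to the fingertips, in m); z points along the fingers, y is the line along which they close (so a half turn about z gives the same grasp; the last joint's range is limited). The gripper opens to 88 mm and grips with 3 to 60 N. Pads are 18 mm wide; open, the fingers measure 123 mm over their backs; the gripper's body (75 mm by 187 mm) begins 45 mm behind the grasp point.
Start: joints at [1.189, 0.536, -0.004, 1.538, 0.003, 1.067, -0.071], TCP at [0.202, -0.618, 0.247] pointing down, gripper open.
Joint ranges: [-2.7, 2.7], [-0.37, 2.16], [-1.27, 1.26], [0.24, 2.4], [-1.31, 4.45], [0.19, 1.91], [-2.76, 2.76]. Speed limits (rad/s): [2.39, 2.39, 3.14, 3.14, 3.14, 3.14, 3.14].

### API

Orientations are given as a unit quaternion [x, y, z, w].
In Python, from bench import bot, grab_frame gives the robot as it stands.
- The arm moves only by the shell command python3 -m creep 'ROWS' [OPENING]. ROWS is JSON, a list of rows, each an object of numbers: "x", "y", "z": the shift along the tool's x, y, z in m; "yaw": the turn about the tool's z in rad. In form: [{"x": .., "y": .., "z": .., "yaw": ..}, ...]. A call has 1 to 5 rows; each row is the pose to reach, as a shift and turn from the pose commanded when the call began, along the tool's axes at that moment; what a row does not reach only later rows make up. A row lasts 1/12 s, in which the tool goes at most 41.7 mm and 7.16 degrees, less where a joint would pass 70% of its speed; a pose out of reach is approached as far as the arm can. A call with a gripper value outside its range is refused whole. OPENING is the opening, from 0 (shut) to 1 (fully open), set as the call begins (- or left out, the last holds). The fingers move at their own pace and stop on an object; the grip force is fixed at half the most. Time passes only in rows, so rows that repeat a pose let the fingers close. It gives the time, the measured TCP pose, the force, the opening and the grip force at its end, in the units of the state.
- bot.state(): the state, without advancing time (a new reading comes with each control period).
- grab_frame(name): name is "scene" or "top" or "wrist"; returns a dict with "frame" (400x640x3 uint8, red, green, blue), "depth" (400x640 float32, m along the optical axis (not along the pixel's ray), 0 where there is no reading), "camera_matrix" (3x3 intrinsics, pixels), "T" (4x4, takes a point from camera to world coordinates). Camera axes: x right, y up, looking along -z (the intrinsics and any distortion apply to the point x, -y, -z); pixel columns grow to the right and rows downward; lengths in m; the calibration is good to about 2 mm. A picture is of the moment at which its call begins.
- bot.close_job(): hands the job in; it is judged then, once.
The state is a dict: "t": time; "joints": joint angles; "joint_vel": joint speeds; "joint_efforts": joint torques, N m; "tool_pos": TCP position; "orientation": TCP orientation; "contact_force": force on the tool from outside, world axes, zero at the start; "torque": the same for the moment, N m; "finger_gap": finger opening in m; "grip_force": force on a finger pad.
Only numpy, scipy, OpenCV 4.12 (cv2) and the standard library are available. Lean on these libraries where they do the work, as an engineer would, in place of code of your own. Each camera call takes 0.05 s, during which the arm holds its last target. There are 200 camera calls.

## Working session

There is one attempt and no reset: what is moved stays moved. The work goes in short steps, Python scripts to look and compute and a shell command to move; the robot and the scene stay as the last step left them, time stands still between calls to the robot, and variables do not carry over. Pictures are saved under pics/ and viewed, at most 10 in all, crops included, and the job is handed in when it is done.

```bash
mkdir -p pics; ls
cat > h.py <<'E'
import numpy as np,cv2
from bench import bot,grab_frame
def save(name,out):
    g=grab_frame(name); cv2.imwrite(f'pics/{out}.png',g['frame'][:,:,::-1]); np.savez(f'pics/{out}.npz',**g); return g
def pt(g,u,v,z=None):
    K=g['camera_matrix'];T=g['T']
    r=np.array([(u-K[0,2])/K[0,0],-(v-K[1,2])/K[1,1],-1.])
    if z is None:
        d=g['depth'][int(round(v)),int(round(u))]; p=r*d
        return T[:3,:3]@p+T[:3,3]
    d=T[:3,:3]@r; s=(z-T[2,3])/d[2]; return T[:3,3]+s*d
E
python3 - <<'E'
from h import *
save('top','top0');save('scene','scene0')
s=bot.state();print(s['t'],s['tool_pos'],s['orientation'],bot.tcp_to_tips,s['contact_force'])
E
```

```text
pics
0.1 [ 0.20168956 -0.61734543  0.24592174] [ 9.87554507e-01  1.57275110e-01 -1.94691907e-04 -7.73368477e-04] 0.008 [-0.11293956  0.53943755  0.36462233]
```

View pics/top0.png

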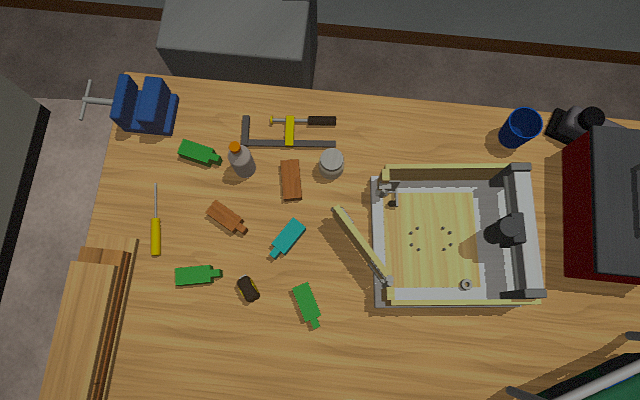

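View pics/scene0.png

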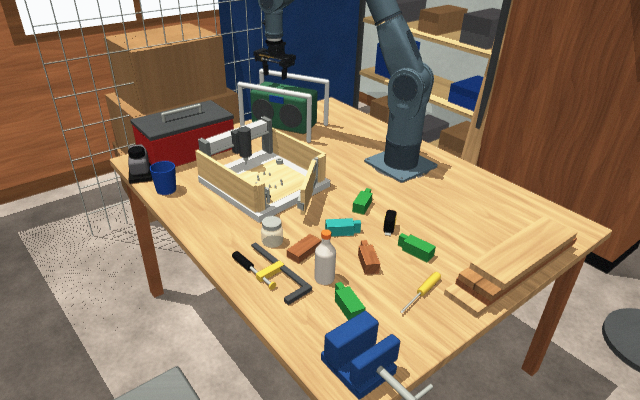

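The top view shows the post at about (226,217) with its tenon at (243,231). The nest pins are at about (430,239). The gate is open, running from its hinge at (388,281) to its free edge at (337,209). Next I enlarge both areas.

Run:
```python
from h import *
g=np.load('pics/top0.npz')
f=g['frame'][:,:,::-1]
a=cv2.resize(f[190:250,195:265],None,fx=8,fy=8,interpolation=cv2.INTER_CUBIC) # 560x480
cv2.imwrite('pics/c1.png',a)
b=cv2.resize(f[155:315,325:525],None,fx=4,fy=3.75*4/3.75,interpolation=cv2.INTER_CUBIC)[:600]
cv2.imwrite('pics/c2.png',b)
for u,v in [(226,217),(430,255),(337,209),(388,281),(420,180)]: print(u,v,pt(g,u,v))
print(g['T'],g['camera_matrix'])
```

```text
226 217 [0.53734238 0.37285358 0.03847234]
430 255 [ 0.49628702 -0.16713471  0.02793411]
337 209 [0.56649066 0.08625644 0.13843577]
388 281 [ 0.40838101 -0.04862479  0.13713127]
420 180 [ 0.69583932 -0.1295276   0.02959766]
[[ 0.10773363  0.96719228 -0.23007078  0.31446124]
 [-0.99417336  0.10397604 -0.02843075  0.09925701]
 [-0.00357615  0.23179319  0.97275852  1.21040172]
 [ 0.          0.          0.          1.        ]] [[456.3578263    0.         318.78914367]
 [  0.         456.3578263  206.48457466]
 [  0.           0.           1.        ]]
```

View pics/c1.png

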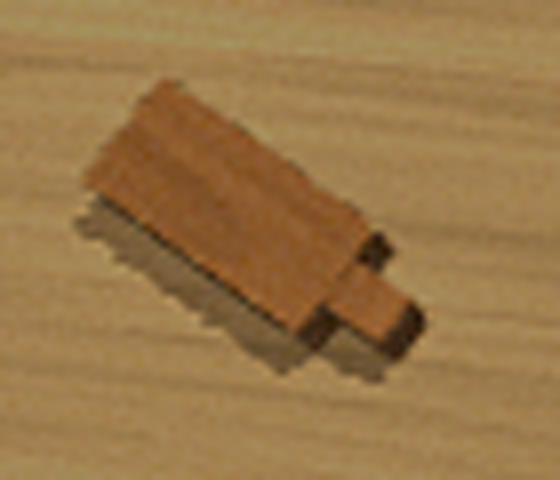

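View pics/c2.png

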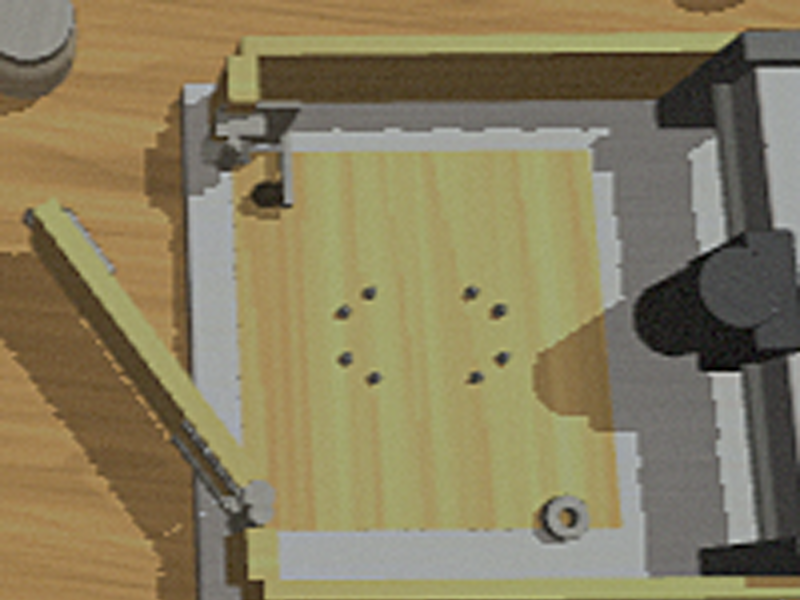

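The first crop shows the post's body corners at (168,80), (88,183), (298,333) and (370,240), with the tenon to the lower right. The second crop shows the eight pins, centred near (422,335). The keeper is at top left, and the gate stands open at lower left with its hinge at (255,500).

```bash
cat > est.py <<'E'
from h import *
from scipy.spatial.transform import Rotation as R
g=np.load('pics/top0.npz')
def fit(model,P):
    m=model.mean(0);p=P.mean(0);H=(model-m).T@(P-p);a=np.arctan2(H[0,1]-H[1,0],H[0,0]+H[1,1])
    c,s=np.cos(a),np.sin(a);r=np.array([[c,-s],[s,c]]);t=p-r@m
    return t,a,(P-(model@r.T+t))
off=np.array([195,190])
C=np.array([(168,80),(88,183),(298,333),(370,240)])/8+off-.45
P=np.array([pt(g,u,v,.04)[:2] for u,v in C])
# order: back-left.. determine sides
M=np.array([(-45,22),(-45,-22),(45,-22),(45,22)])/1000
print('post',fit(M,P))
pins=np.array([(369,293),(343,312),(346,358),(374,378),(470,292),(499,311),(502,358),(475,378)])/4+np.array([325,155])-.4
P=np.array([pt(g,u,v,.039)[:2] for u,v in pins])
M=np.array([(-33,28),(-51,15.5),(-51,-15.5),(-33,-28),(33,28),(51,15.5),(51,-15.5),(33,-28)])/1000
print('nest',fit(M,P))
E
python3 est.py
python3 - <<'E'
from h import *
from scipy.spatial.transform import Rotation as R
s=bot.state();print(R.from_quat(s['orientation']).as_matrix().round(3), s['joints'])
E
```

```text
post (array([0.5400159 , 0.37993767]), np.float64(-2.097649855124487), array([[-0.00083669, -0.00043449],
       [-0.00016217, -0.00196803],
       [ 0.00295833, -0.00047397],
       [-0.00195947,  0.00287649]]))
nest (array([ 0.53802935, -0.16281045]), np.float64(-1.4597804425427514), array([[-2.94294063e-04, -3.75608675e-06],
       [-2.41925743e-04, -4.41342029e-04],
       [ 6.39670450e-04, -7.89640358e-04],
       [ 1.07580347e-05, -2.48636498e-04],
       [ 9.91730903e-05,  2.20902168e-04],
       [-2.77546514e-05,  1.93451288e-04],
       [ 1.38863718e-04,  4.12092776e-04],
       [-3.24490836e-04,  6.56928739e-04]]))
[[ 0.951  0.311 -0.001]
 [ 0.311 -0.951  0.001]
 [-0.    -0.002 -1.   ]] [ 1.18879307  0.53711498 -0.00443879  1.5387462   0.00262699  1.06733198
 -0.07122636]
```

Run:
```python
from h import *
g=np.load('pics/top0.npz')
v,u=np.mgrid[135:190,222:262]
P=np.array([pt(g,a,b) for a,b in zip(u.ravel(),v.ravel())])
for lo,hi in[(.03,.06),(.06,.11),(.11,.2)]:
    q=P[(P[:,2]>lo)&(P[:,2]<hi)];print(lo,len(q),q.min(0).round(3) if len(q) else 0,q.max(0).round(3) if len(q) else 0)
```

```text
0.03 80 [0.658 0.321 0.03 ] [0.697 0.371 0.06 ]
0.06 197 [0.658 0.32  0.06 ] [0.715 0.38  0.11 ]
0.11 378 [0.66  0.324 0.11 ] [0.714 0.377 0.175]
```

```bash
python3 -m creep '[{"x":0.04,"y":0,"z":-0.01,"yaw":-0.1},{"x":0.08,"y":-0.01,"z":-0.02,"yaw":-0.2},{"x":0.12,"y":-0.02,"z":-0.03,"yaw":-0.3},{"x":0.155,"y":-0.035,"z":-0.03,"yaw":-0.4},{"x":0.19,"y":-0.05,"z":-0.03,"yaw":-0.5}]' 1
```

```text
t: 0.52
tool_pos: [0.3689, -0.5099, 0.2771]
orientation: [0.917, 0.399, 0.0, 0.0]
contact_force: [-0.3, -0.9, -0.2]
finger_gap: 0.0883
grip_force: 0.0
```

```bash
for i in 1; do python3 -m creep '[{"x":0.034,"y":-0.0213,"z":0,"yaw":0},{"x":0.068,"y":-0.0426,"z":0,"yaw":0},{"x":0.102,"y":-0.0639,"z":0,"yaw":0},{"x":0.136,"y":-0.0852,"z":0,"yaw":0},{"x":0.170,"y":-0.1065,"z":0,"yaw":0}]'; done
python3 -m creep '[{"x":0.034,"y":-0.0213,"z":0,"yaw":0},{"x":0.068,"y":-0.0426,"z":0,"yaw":0},{"x":0.102,"y":-0.0639,"z":0,"yaw":0},{"x":0.136,"y":-0.0852,"z":0,"yaw":0},{"x":0.170,"y":-0.1065,"z":0,"yaw":0}]'
python3 -m creep '[{"x":0.034,"y":-0.0213,"z":0,"yaw":0},{"x":0.068,"y":-0.0426,"z":0,"yaw":0},{"x":0.102,"y":-0.0639,"z":0,"yaw":0},{"x":0.136,"y":-0.0852,"z":0,"yaw":0},{"x":0.170,"y":-0.1065,"z":0,"yaw":0}]'
```

```text
t: 0.93
tool_pos: [0.4056, -0.3125, 0.2764]
orientation: [0.918, 0.397, -0.0, -0.0]
contact_force: [0.4, -0.2, -0.4]
finger_gap: 0.0879
grip_force: 0.0
t: 1.35
tool_pos: [0.4445, -0.1159, 0.2766]
orientation: [0.918, 0.397, -0.0, 0.0]
contact_force: [1.6, -0.7, 0.0]
finger_gap: 0.0884
grip_force: 0.0
t: 1.77
tool_pos: [0.4835, 0.0808, 0.2766]
orientation: [0.918, 0.397, -0.0, 0.0]
contact_force: [1.4, -0.1, -0.8]
finger_gap: 0.088
grip_force: 0.0
```

```bash
python3 -m creep '[{"x":0.034,"y":-0.0213,"z":0,"yaw":0},{"x":0.068,"y":-0.0426,"z":0,"yaw":0},{"x":0.102,"y":-0.0639,"z":0,"yaw":0},{"x":0.136,"y":-0.0852,"z":0,"yaw":0},{"x":0.170,"y":-0.1065,"z":0,"yaw":0}]'
python3 -m creep '[{"x":0.030,"y":-0.0193,"z":0,"yaw":-0.06},{"x":0.06,"y":-0.0386,"z":0,"yaw":-0.12},{"x":0.087,"y":-0.056,"z":0,"yaw":-0.18},{"x":0.087,"y":-0.056,"z":0.03,"yaw":-0.223},{"x":0.087,"y":-0.056,"z":0.05,"yaw":-0.223}]'
python3 -m creep '[{"x":0,"y":0,"z":0,"yaw":0}]'
python3 -c "
from h import *
save('wrist','w1')"
```

```text
t: 2.18
tool_pos: [0.5226, 0.2775, 0.2763]
orientation: [0.918, 0.397, -0.0, 0.0]
contact_force: [1.1, -0.2, 0.1]
finger_gap: 0.088
grip_force: 0.0
t: 2.6
tool_pos: [0.5404, 0.3803, 0.2251]
orientation: [0.867, 0.499, -0.0, -0.001]
contact_force: [-0.5, -1.7, -1.3]
finger_gap: 0.0884
grip_force: 0.0
t: 2.68
tool_pos: [0.5393, 0.3761, 0.2215]
orientation: [0.868, 0.497, -0.004, 0.001]
contact_force: [0.8, -0.5, -0.6]
finger_gap: 0.0881
grip_force: 0.0
```

View pics/w1.png

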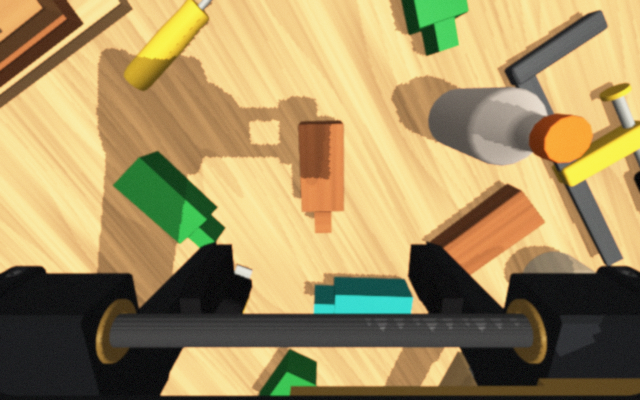

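The wrist view shows the post upright in the image. Its top-face corners are at about (300,123), (343,122), (343,211) and (302,212), and the tenon points down to row 233. The glue bottle is well clear on the right.

Run:
```python
from h import *
from est import fit
from scipy.spatial.transform import Rotation as R
g=np.load('pics/w1.npz')
print(g['T'].round(3)); print([pt(g,u,v).round(4) for u,v in[(330,140),(330,200),(323,222)]])
P=np.array([pt(g,u,v,.04)[:2] for u,v in [(300,123),(343,122),(343,211),(302,212)]])
for M in ([(-45,22),(-45,-22),(45,-22),(45,22)],[(-45,-22),(-45,22),(45,22),(45,-22)]):
    print(fit(np.array(M)/1000,P))
s=bot.state();print(s['tool_pos'],R.from_quat(s['orientation']).as_matrix().round(4))
te=[pt(g,u,v,.04)[:2] for u,v in [(315,233),(331,232)]];print('tenon',np.mean(te,0))
```

```text
post (array([0.5400159 , 0.37993767]), np.float64(-2.097649855124487), array([[-0.00083669, -0.00043449],
       [-0.00016217, -0.00196803],
       [ 0.00295833, -0.00047397],
       [-0.00195947,  0.00287649]]))
nest (array([ 0.53802935, -0.16281045]), np.float64(-1.4597804425427514), array([[-2.94294063e-04, -3.75608675e-06],
       [-2.41925743e-04, -4.41342029e-04],
       [ 6.39670450e-04, -7.89640358e-04],
       [ 1.07580347e-05, -2.48636498e-04],
       [ 9.91730903e-05,  2.20902168e-04],
       [-2.77546514e-05,  1.93451288e-04],
       [ 1.38863718e-04,  4.12092776e-04],
       [-3.24490836e-04,  6.56928739e-04]]))
[[ 0.863  0.48   0.161  0.579]
 [-0.506  0.82   0.268  0.444]
 [-0.004 -0.313  0.95   0.358]
 [ 0.     0.     0.     1.   ]]
[array([0.5628, 0.4018, 0.0402]), array([0.5321, 0.3483, 0.0395]), array([0.5133, 0.3304, 0.0385])]
(array([0.54158139, 0.38085933]), np.float64(-2.0931687414639786), array([[-0.03699557,  0.02140647],
       [ 0.03709002, -0.02054095],
       [ 0.03777072, -0.02173155],
       [-0.03786517,  0.02086604]]))
(array([0.54158139, 0.38085933]), np.float64(-2.0868806384526852), array([[ 1.45081693e-03, -5.67089222e-04],
       [-8.65027775e-04,  1.15178506e-03],
       [-6.75661202e-04,  2.42005340e-04],
       [ 8.98720496e-05, -8.26701178e-04]]))
[0.54030397 0.37631373 0.22409245] [[ 0.5072  0.8618 -0.0043]
 [ 0.8618 -0.5072 -0.0035]
 [-0.0052 -0.002  -1.    ]]
tenon [0.50749267 0.32052565]
```

```bash
python3 -m creep '[{"x":0,"y":0,"z":0.035,"yaw":0},{"x":0,"y":0,"z":0.07,"yaw":0},{"x":0,"y":0,"z":0.105,"yaw":0},{"x":0,"y":0,"z":0.135,"yaw":0},{"x":0,"y":0,"z":0.135,"yaw":0}]'
python3 -m creep '[{"x":0,"y":0,"z":0,"yaw":0},{"x":0,"y":0,"z":0,"yaw":0},{"x":0,"y":0,"z":0,"yaw":0}]'
```

```text
t: 3.15
tool_pos: [0.5394, 0.3746, 0.0872]
orientation: [0.868, 0.496, -0.004, 0.001]
contact_force: [-1.3, -0.6, 0.2]
finger_gap: 0.0882
grip_force: 0.0
t: 3.4
tool_pos: [0.5431, 0.3789, 0.0949]
orientation: [0.868, 0.496, 0.002, -0.0]
contact_force: [0.2, -0.6, 1.1]
finger_gap: 0.0878
grip_force: 0.0
```

```bash
python3 -m creep '[{"x":0,"y":0,"z":0,"yaw":0},{"x":0,"y":0,"z":0,"yaw":0},{"x":0,"y":0,"z":0,"yaw":0},{"x":0,"y":0,"z":0,"yaw":0}]';python3 -m creep '[{"x":0,"y":0,"z":0,"yaw":0},{"x":0,"y":0,"z":0,"yaw":0}]'
```

```text
t: 3.73
tool_pos: [0.5417, 0.3777, 0.0923]
orientation: [0.868, 0.496, 0.0, 0.0]
contact_force: [0.9, -0.4, 0.6]
finger_gap: 0.0883
grip_force: 0.0
t: 3.9
tool_pos: [0.5415, 0.3776, 0.0917]
orientation: [0.868, 0.496, -0.0, -0.0]
contact_force: [0.5, 0.4, -0.2]
finger_gap: 0.0883
grip_force: 0.0
```

```bash
python3 -m creep '[{"x":0.001,"y":-0.001,"z":0.02,"yaw":0},{"x":0.003,"y":-0.0015,"z":0.04,"yaw":0},{"x":0.003,"y":-0.0015,"z":0.058,"yaw":0},{"x":0.003,"y":-0.0015,"z":0.069,"yaw":0},{"x":0.003,"y":-0.0015,"z":0.074,"yaw":0}]'
python3 -m creep '[{"x":0,"y":0,"z":0,"yaw":0},{"x":0,"y":0,"z":0,"yaw":0},{"x":0,"y":0,"z":0,"yaw":0},{"x":0,"y":0,"z":0,"yaw":0},{"x":0,"y":0,"z":0,"yaw":0}]'
python3 -m creep '[{"x":0,"y":0,"z":0,"yaw":0},{"x":0,"y":0,"z":0,"yaw":0},{"x":0,"y":0,"z":0,"yaw":0},{"x":0,"y":0,"z":0,"yaw":0},{"x":0,"y":0,"z":0,"yaw":0}]' 0.3
python3 -m creep '[{"x":0,"y":0,"z":0,"yaw":0},{"x":0,"y":0,"z":0,"yaw":0},{"x":0,"y":0,"z":0,"yaw":0},{"x":0,"y":0,"z":0,"yaw":0},{"x":0,"y":0,"z":0,"yaw":0}]'
```

```text
t: 4.32
tool_pos: [0.5408, 0.3802, 0.0158]
orientation: [0.868, 0.496, -0.001, 0.0]
contact_force: [0.9, -0.5, -0.2]
finger_gap: 0.0882
grip_force: 0.0
t: 4.73
tool_pos: [0.5422, 0.3813, 0.0186]
orientation: [0.868, 0.496, 0.001, -0.0]
contact_force: [-0.1, -0.6, 0.1]
finger_gap: 0.0882
grip_force: 0.0
t: 5.15
tool_pos: [0.5417, 0.3809, 0.0177]
orientation: [0.868, 0.496, -0.0, 0.0]
contact_force: [0.1, 0.1, 0.7]
finger_gap: 0.0571
grip_force: 0.0
t: 5.57
tool_pos: [0.5417, 0.3809, 0.0177]
orientation: [0.868, 0.496, -0.0, -0.0]
contact_force: [0.5, 0.2, -0.7]
finger_gap: 0.0441
grip_force: 29.8
```

```bash
python3 -m creep '[{"x":0,"y":0,"z":-0.02,"yaw":0},{"x":0,"y":0,"z":-0.06,"yaw":0},{"x":0,"y":0,"z":-0.1,"yaw":0},{"x":0,"y":0,"z":-0.14,"yaw":0},{"x":0,"y":0,"z":-0.18,"yaw":0}]'
python3 -m creep '[{"x":-0.02,"y":0.012,"z":-0.02,"yaw":0},{"x":-0.05,"y":0.029,"z":-0.035,"yaw":0},{"x":-0.085,"y":0.0493,"z":-0.045,"yaw":0},{"x":-0.12,"y":0.0695,"z":-0.05,"yaw":0},{"x":-0.155,"y":0.09,"z":-0.05,"yaw":0}]'
python3 -m creep '[{"x":-0.035,"y":0.0203,"z":0,"yaw":0},{"x":-0.07,"y":0.0406,"z":0,"yaw":0},{"x":-0.105,"y":0.0608,"z":0,"yaw":0},{"x":-0.14,"y":0.081,"z":0,"yaw":0},{"x":-0.175,"y":0.1015,"z":0,"yaw":0}]'
python3 -m creep '[{"x":-0.035,"y":0.0203,"z":0,"yaw":-0.1},{"x":-0.07,"y":0.0406,"z":0,"yaw":-0.2},{"x":-0.1,"y":0.0582,"z":0,"yaw":-0.3},{"x":-0.13,"y":0.0755,"z":0,"yaw":-0.4},{"x":-0.141,"y":0.0815,"z":0,"yaw":-0.5}]'
python3 -m creep '[{"x":0,"y":0,"z":0,"yaw":-0.1},{"x":0,"y":0,"z":0,"yaw":-0.143},{"x":0,"y":0,"z":0,"yaw":-0.143},{"x":0,"y":0,"z":0,"yaw":-0.143},{"x":0,"y":0,"z":0,"yaw":-0.143}]'
python3 -m creep '[{"x":0,"y":0,"z":0,"yaw":0},{"x":0,"y":0,"z":0,"yaw":0},{"x":0,"y":0,"z":0,"yaw":0},{"x":0,"y":0,"z":0,"yaw":0},{"x":0,"y":0,"z":0,"yaw":0}]'
python3 -c "
from h import *
save('wrist','w2')
from scipy.spatial.transform import Rotation as R
s=bot.state();print(s['tool_pos'],R.from_quat(s['orientation']).as_matrix().round(4))"
```

```text
t: 5.98
tool_pos: [0.5412, 0.3806, 0.1992]
orientation: [0.868, 0.497, -0.0, 0.0]
contact_force: [1.4, 0.6, -2.5]
finger_gap: 0.0436
grip_force: 29.9
t: 6.4
tool_pos: [0.5407, 0.2003, 0.2489]
orientation: [0.868, 0.497, 0.001, 0.0]
contact_force: [1.3, -0.6, -1.2]
finger_gap: 0.0439
grip_force: 29.9
t: 6.82
tool_pos: [0.5386, -0.0025, 0.2476]
orientation: [0.868, 0.496, -0.0, 0.0]
contact_force: [1.0, 0.2, -1.9]
finger_gap: 0.0435
grip_force: 29.9
t: 7.23
tool_pos: [0.5368, -0.1701, 0.2472]
orientation: [0.719, 0.695, -0.001, 0.001]
contact_force: [0.0, -0.4, -2.3]
finger_gap: 0.044
grip_force: 29.8
t: 7.65
tool_pos: [0.538, -0.1632, 0.2476]
orientation: [0.667, 0.745, -0.0, -0.0]
contact_force: [0.3, 0.2, -1.6]
finger_gap: 0.0439
grip_force: 29.9
t: 8.07
tool_pos: [0.5381, -0.1634, 0.2477]
orientation: [0.667, 0.745, -0.0, 0.0]
contact_force: [-0.0, 0.5, -1.6]
finger_gap: 0.0437
grip_force: 29.9
[ 0.53811639 -0.16339426  0.24773485] [[-1.108e-01  9.938e-01 -0.000e+00]
 [ 9.938e-01  1.108e-01 -1.000e-04]
 [-1.000e-04 -0.000e+00 -1.000e+00]]
```

View pics/w2.png

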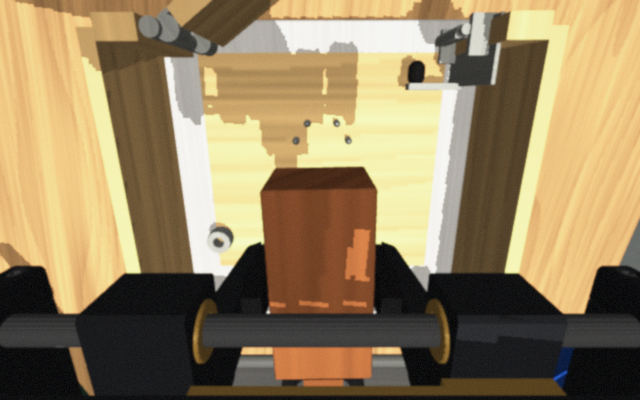

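The wrist view shows the post held with its rear top edge from (262,190) to (376,190) and its rear bottom edge from (280,169) to (362,168). The gate-side pins are at (307,123), (337,122), (296,140) and (348,140).

```bash
python3 - <<'E' | tail -5
from h import *
from est import fit
g=np.load('pics/w2.npz')
P=np.array([pt(g,u,v,.039)[:2] for u,v in [(307,123),(337,122),(296,140),(348,140)]])
for M in ([(-51,-15.5),(-51,15.5),(-33,-28),(-33,28)],):
    t,a,r=fit(np.array(M)/1000,P);print(t,a,abs(r).max())
s=bot.state();ax=np.array([np.cos(a),np.sin(a)]);ay=np.array([-ax[1],ax[0]])
for u,v,z in[(262,190,.27),(376,190,.27),(280,169,.23),(362,168,.23)]:
    d=pt(g,u,v,z)[:2]-s['tool_pos'][:2]; print(d@ax,d@ay)
E
```

```text
[ 0.53778607 -0.16358659] -1.4525578367307534 0.0005570594007811014
-0.045163555804124136 -0.02302972558277633
-0.044878600986775354 0.018942231424438186
-0.044152149883330945 -0.021262954287216744
-0.04437554903267507 0.018596927366525108
```

```bash
python3 -m creep '[{"x":0,"y":0.0005,"z":0.035,"yaw":0},{"x":0,"y":0.0005,"z":0.07,"yaw":0},{"x":0,"y":0.0005,"z":0.105,"yaw":0},{"x":0,"y":0.0005,"z":0.135,"yaw":0},{"x":0,"y":0.0005,"z":0.16,"yaw":0}]'
python3 -m creep '[{"x":0,"y":0,"z":0,"yaw":0},{"x":0,"y":0,"z":0,"yaw":0},{"x":0,"y":0,"z":0,"yaw":0},{"x":0,"y":0,"z":0,"yaw":0},{"x":0,"y":0,"z":0,"yaw":0}]'
python3 -c "
from h import *
save('wrist','w3')"
```

```text
t: 8.53
tool_pos: [0.5377, -0.1633, 0.0855]
orientation: [0.667, 0.745, -0.0, -0.001]
contact_force: [0.6, -0.5, -1.2]
finger_gap: 0.044
grip_force: 29.9
t: 8.95
tool_pos: [0.5398, -0.1638, 0.0895]
orientation: [0.667, 0.745, 0.001, 0.001]
contact_force: [0.4, -0.4, -0.9]
finger_gap: 0.044
grip_force: 29.9
```

View pics/w3.png

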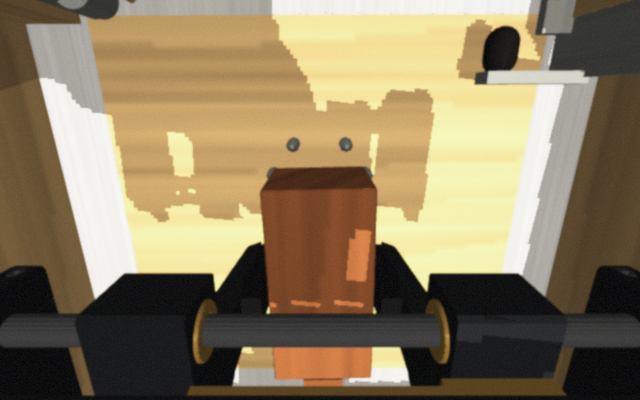

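The end pins at (293,145) and (346,145) are centred at column 319.5. The post's rear edge is centred at about column 320, so it is aligned sideways; I check the x offset and then lower it.

```bash
python3 - <<'E' | tail -5
from h import *
g=np.load('pics/w3.npz');s=bot.state();print(s['tool_pos'])
a=-1.458;ax=np.array([np.cos(a),np.sin(a)]);ay=np.array([-ax[1],ax[0]])
t=s['tool_pos'][2]
for u,v,z in[(293,145,.041),(346,145,.041),(262,190,t+.0223),(376,190,t+.0223)]:
    d=pt(g,u,v,z)[:2]-s['tool_pos'][:2]; print(d@ax,d@ay)
E
python3 -m creep '[{"x":0,"y":0,"z":0,"yaw":0},{"x":0,"y":0,"z":0,"yaw":0},{"x":0,"y":0,"z":0,"yaw":0}]'
```

```text
[ 0.53960958 -0.16374766  0.08924718]
-0.051051939033478114 -0.017126893428839326
-0.050988388085469606 0.01306282630833449
-0.044984506737749265 -0.023119431994340175
-0.04488225845324378 0.018919847997542996
t: 9.25
tool_pos: [0.5387, -0.1635, 0.088]
orientation: [0.667, 0.745, 0.0, 0.0]
contact_force: [-0.1, 0.4, -1.2]
finger_gap: 0.0439
grip_force: 29.9
```

```bash
python3 -m creep '[{"x":0,"y":0.0005,"z":0.01,"yaw":0},{"x":0,"y":0.0005,"z":0.018,"yaw":0},{"x":0,"y":0.0005,"z":0.024,"yaw":0},{"x":0,"y":0.0005,"z":0.028,"yaw":0},{"x":0,"y":0.0005,"z":0.031,"yaw":0}]'
python3 -m creep '[{"x":0,"y":0,"z":0.002,"yaw":0},{"x":0,"y":0,"z":0.004,"yaw":0},{"x":0,"y":0,"z":0.006,"yaw":0},{"x":0,"y":0,"z":0.008,"yaw":0},{"x":0,"y":0,"z":0.0088,"yaw":0}]'
python3 -m creep '[{"x":0,"y":0,"z":0,"yaw":0},{"x":0,"y":0,"z":0,"yaw":0},{"x":0,"y":0,"z":0,"yaw":0},{"x":0,"y":0,"z":0,"yaw":0}]'
```

```text
t: 9.67
tool_pos: [0.5385, -0.1631, 0.0556]
orientation: [0.667, 0.745, -0.0, -0.001]
contact_force: [-0.3, -1.5, -1.2]
finger_gap: 0.0436
grip_force: 29.9
t: 10.08
tool_pos: [0.5391, -0.1634, 0.0478]
orientation: [0.667, 0.745, -0.0, -0.0]
contact_force: [-0.0, 0.5, -1.6]
finger_gap: 0.0436
grip_force: 29.9
t: 10.42
tool_pos: [0.5392, -0.1633, 0.048]
orientation: [0.667, 0.745, 0.0, 0.0]
contact_force: [0.3, -0.5, -2.2]
finger_gap: 0.0436
grip_force: 29.9
```

```bash
python3 -m creep '[{"x":0,"y":0,"z":0.0004,"yaw":0},{"x":0,"y":0,"z":0.0004,"yaw":0},{"x":0,"y":0,"z":0.0004,"yaw":0},{"x":0,"y":0,"z":0.0004,"yaw":0}]' 0.8
python3 -m creep '[{"x":0,"y":0,"z":0,"yaw":0},{"x":0,"y":0,"z":0,"yaw":0},{"x":0,"y":0,"z":0,"yaw":0},{"x":0,"y":0,"z":0,"yaw":0}]'
python3 -m creep '[{"x":0,"y":0,"z":-0.02,"yaw":0},{"x":0,"y":0,"z":-0.05,"yaw":0},{"x":0,"y":0,"z":-0.09,"yaw":0},{"x":0,"y":0,"z":-0.13,"yaw":0},{"x":0,"y":0,"z":-0.17,"yaw":0}]'
python3 -m creep '[{"x":0.02,"y":0,"z":-0.02,"yaw":0},{"x":0.05,"y":0,"z":-0.02,"yaw":0},{"x":0.08,"y":0,"z":-0.02,"yaw":0},{"x":0.08,"y":0,"z":-0.02,"yaw":0},{"x":0.08,"y":0,"z":-0.02,"yaw":0}]' 0
python3 -c "
from h import *
a=save('wrist','w4')['frame'];b=save('top','top1')['frame']
b=cv2.resize(b[155:315,325:525],None,fx=2.5,fy=2.5)
o=np.zeros((400,1140,3),np.uint8);o[:,:640]=a;o[:,640:]=b
o=cv2.resize(o,(800,281));cv2.imwrite('pics/m1.png',o[:,:,::-1])"
```

```text
t: 10.75
tool_pos: [0.5392, -0.1634, 0.0476]
orientation: [0.667, 0.745, 0.0, 0.0]
contact_force: [0.6, 0.2, -0.5]
finger_gap: 0.0684
grip_force: 0.0
t: 11.08
tool_pos: [0.5391, -0.1634, 0.0475]
orientation: [0.667, 0.745, -0.0, 0.0]
contact_force: [0.2, 0.4, -0.2]
finger_gap: 0.0706
grip_force: 0.0
t: 11.5
tool_pos: [0.5386, -0.1631, 0.2191]
orientation: [0.667, 0.745, -0.0, -0.0]
contact_force: [0.1, -0.9, 0.2]
finger_gap: 0.0701
grip_force: 0.0
t: 11.92
tool_pos: [0.5301, -0.082, 0.2378]
orientation: [0.665, 0.746, 0.0, 0.0]
contact_force: [0.1, -0.3, 0.1]
finger_gap: 0.0392
grip_force: 0.0
```

View pics/m1.png

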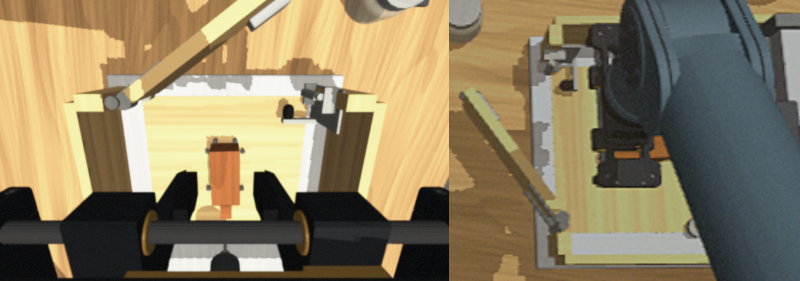

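The post is seated among all eight pins with its tenon towards the spindle. The gate is open about 36°, and the way to its outside is clear. I now work out the gate geometry.

```bash
cat > gate.py <<'E'
from h import *
from scipy.spatial.transform import Rotation as R
C=np.array([.5388,-.1634]);a=-1.458
ax=np.array([np.cos(a),np.sin(a)]);ay=np.array([-ax[1],ax[0]]);H=C-.125*ax-.110*ay
def axes(th): return np.cos(th)*ax+np.sin(th)*ay, np.cos(th)*ay-np.sin(th)*ax
def target(th,xo,y=.185):
    gx,gy=axes(th); return H+xo*gx+y*gy, np.arctan2(-gx[1],-gx[0])
def cur():
    s=bot.state();m=R.from_quat(s['orientation']).as_matrix();return s['tool_pos'],np.arctan2(m[1,0],m[0,0]),s
def rel(th,xo,y=.185,frm=None):
    if frm is None: p,h,_=cur();p=p[:2]
    else: p,h=target(*frm)
    q,k=target(th,xo,y);d=q-p;tx=np.array([np.cos(h),np.sin(h)]);ty=np.array([tx[1],-tx[0]])
    return [round(float(v),4) for v in (d@tx,d@ty,(h-k+np.pi)%(2*np.pi)-np.pi)]
def local(p):  # gate angle of a point on top centreline
    d=p[:2]-H;x,y=d@ax,d@ay; return np.hypot(x,y),np.arctan2(-x,y)
E
python3 - <<'E'
from gate import *
g=np.load('pics/top0.npz');g1=np.load('pics/w4.npz')
print(H,local(pt(g,337,209)),local(pt(g,362,244)), pt(g,362,244))
print(rel(.62,-.055),cur()[0],bot.state()['joints'])
print(target(.62,-.055))
f=(.62,-.055,.185)
for th in np.arange(.62,.1,-.04): print(round(th,2),rel(th,-.0165,.185,f))
E
```

```text
[ 0.41542936 -0.05157565] (np.float64(0.2044925424449259), np.float64(0.6268411083563734)) (np.float64(0.10168035670230413), np.float64(0.6498291311985358)) [0.48894678 0.01866739 0.13355761]
[0.1981, 0.0079, -0.6223] [ 0.53012796 -0.08469464  0.23733809] [ 0.5864505   0.43411592 -0.65596098  1.8189311   0.31193552  0.99380083
 -0.08685173]
(array([0.51614881, 0.11306211]), np.float64(2.3035926535897935))
0.62 [-0.0385, -0.0, 0.0]
0.58 [-0.0459, 0.0005, 0.04]
0.54 [-0.0533, 0.0007, 0.08]
0.5 [-0.0608, 0.0006, 0.12]
0.46 [-0.0682, 0.0003, 0.16]
0.42 [-0.0756, -0.0004, 0.2]
0.38 [-0.0829, -0.0014, 0.24]
0.34 [-0.0903, -0.0026, 0.28]
0.3 [-0.0975, -0.0042, 0.32]
0.26 [-0.1047, -0.006, 0.36]
0.22 [-0.1118, -0.0082, 0.4]
0.18 [-0.1189, -0.0106, 0.44]
0.14 [-0.1258, -0.0133, 0.48]
```

```bash
python3 -m creep '[{"x":0.04,"y":0.002,"z":0,"yaw":-0.12},{"x":0.08,"y":0.003,"z":0,"yaw":-0.24},{"x":0.12,"y":0.005,"z":0,"yaw":-0.36},{"x":0.16,"y":0.007,"z":0,"yaw":-0.48},{"x":0.198,"y":0.008,"z":0,"yaw":-0.6}]' 0
python3 -m creep '[{"x":0,"y":0,"z":0.02,"yaw":-0.02},{"x":0,"y":0,"z":0.05,"yaw":-0.02},{"x":0,"y":0,"z":0.08,"yaw":-0.02},{"x":0,"y":0,"z":0.11,"yaw":-0.02},{"x":0,"y":0,"z":0.128,"yaw":-0.02}]'
python3 -m creep '[{"x":0,"y":0,"z":0,"yaw":0},{"x":0,"y":0,"z":0,"yaw":0},{"x":0,"y":0,"z":0,"yaw":0},{"x":0,"y":0,"z":0,"yaw":0},{"x":0,"y":0,"z":0,"yaw":0}]'
python3 -c "
from gate import *
print(rel(.62,-.055),rel(.62,-.0165))
a=save('wrist','w5')"
```

```text
t: 12.43
tool_pos: [0.5165, 0.1143, 0.2373]
orientation: [0.415, 0.91, -0.0, 0.0]
contact_force: [0.5, 0.0, 0.1]
finger_gap: 0.0004
grip_force: 0.0
t: 12.85
tool_pos: [0.5153, 0.1118, 0.1062]
orientation: [0.409, 0.913, -0.001, -0.001]
contact_force: [-0.2, -0.0, -0.3]
finger_gap: 0.0007
grip_force: 0.0
t: 13.27
tool_pos: [0.5173, 0.1138, 0.1108]
orientation: [0.408, 0.913, 0.001, 0.001]
contact_force: [0.5, 0.8, -0.2]
finger_gap: 0.0001
grip_force: 0.0
[0.0002, -0.0013, -0.0023] [-0.0383, -0.0013, -0.0023]
```

View pics/w5.png

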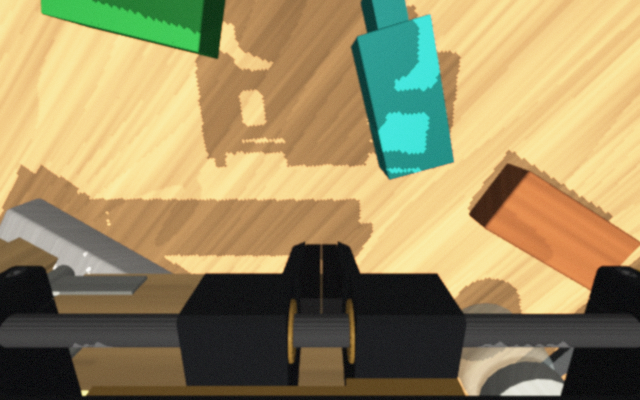

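The closed fingers are outside the gate, and the teal post and the other things are clear below. Now I close in and sweep.

```bash
python3 -m creep '[{"x":-0.012,"y":0,"z":0,"yaw":0},{"x":-0.022,"y":0,"z":0,"yaw":0},{"x":-0.03,"y":0,"z":0,"yaw":0},{"x":-0.036,"y":0,"z":0,"yaw":0},{"x":-0.04,"y":0,"z":0,"yaw":0.01}]'
python3 -m creep '[{"x":-0.005,"y":0,"z":0,"yaw":0.03},{"x":-0.01,"y":0,"z":0,"yaw":0.06},{"x":-0.015,"y":0,"z":0,"yaw":0.08},{"x":-0.02,"y":0,"z":0,"yaw":0.11},{"x":-0.025,"y":-0.001,"z":0,"yaw":0.14}]'
python3 - <<'E'
from gate import *
p,h,s=cur();print(rel(.48,-.0165),s['contact_force'])
f=(.46,-.0165,.185)
for th in (.42,.38,.34,.3,.26,.22,.18): print(th,rel(th,-.0165,.185,f))
E
```

```text
t: 13.73
tool_pos: [0.5437, 0.0829, 0.1094]
orientation: [0.413, 0.911, 0.0, -0.0]
contact_force: [-0.2, 0.4, 0.7]
finger_gap: 0.0004
grip_force: 0.5
t: 14.15
tool_pos: [0.5591, 0.0647, 0.1095]
orientation: [0.476, 0.879, 0.0, -0.0]
contact_force: [0.3, 2.5, -0.7]
finger_gap: 0.0004
grip_force: 0.6
[0.0004, 0.0009, -0.0143] [ 0.32166841  2.46642238 -0.65643745]
0.42 [-0.0074, 0.0005, 0.04]
0.38 [-0.0148, 0.0007, 0.08]
0.34 [-0.0223, 0.0006, 0.12]
0.3 [-0.0297, 0.0003, 0.16]
0.26 [-0.0371, -0.0004, 0.2]
0.22 [-0.0444, -0.0014, 0.24]
0.18 [-0.0518, -0.0026, 0.28]
```

Contact is made at about 2.5 N and the gate is moving, so I continue to about 0.22 rad.

```bash
python3 -m creep '[{"x":-0.006,"y":0,"z":0,"yaw":0.03},{"x":-0.012,"y":0,"z":0,"yaw":0.06},{"x":-0.018,"y":0,"z":0,"yaw":0.09},{"x":-0.024,"y":0,"z":0,"yaw":0.12},{"x":-0.03,"y":0,"z":0,"yaw":0.15}]'
python3 -m creep '[{"x":-0.005,"y":0,"z":0,"yaw":0.03},{"x":-0.01,"y":0,"z":0,"yaw":0.05},{"x":-0.014,"y":0,"z":0,"yaw":0.08},{"x":-0.017,"y":0,"z":0,"yaw":0.1},{"x":-0.02,"y":0,"z":0,"yaw":0.12}]'
python3 - <<'E'
from gate import *
p,h,s=cur();print(s['contact_force'], [ (t,rel(t,-.0165)) for t in (.26,.22,.18,.14,.1)])
E
```

```text
t: 14.57
tool_pos: [0.5753, 0.0389, 0.1095]
orientation: [0.541, 0.841, -0.0, -0.0]
contact_force: [-1.3, 1.2, 1.1]
finger_gap: 0.0006
grip_force: 0.7
t: 14.98
tool_pos: [0.5836, 0.021, 0.1095]
orientation: [0.59, 0.807, -0.0, 0.0]
contact_force: [-0.0, 0.6, 0.0]
finger_gap: 0.0004
grip_force: 0.4
[-0.02232334  0.58469053  0.00226795] [(0.26, [0.0103, 0.0013, -0.0639]), (0.22, [0.0029, 0.0023, -0.0239]), (0.18, [-0.0045, 0.0029, 0.0161]), (0.14, [-0.0119, 0.0033, 0.0561]), (0.1, [-0.0193, 0.0034, 0.0961])]
```

```bash
python3 -m creep '[{"x":-0.002,"y":0.0005,"z":0,"yaw":0.01},{"x":-0.004,"y":0.001,"z":0,"yaw":0.02},{"x":-0.006,"y":0.0015,"z":0,"yaw":0.03},{"x":-0.008,"y":0.002,"z":0,"yaw":0.04},{"x":-0.01,"y":0.002,"z":0,"yaw":0.05}]'
python3 -m creep '[{"x":-0.002,"y":0,"z":0,"yaw":0.01},{"x":-0.004,"y":0,"z":0,"yaw":0.02},{"x":-0.006,"y":0,"z":0,"yaw":0.03},{"x":-0.008,"y":0,"z":0,"yaw":0.04},{"x":-0.01,"y":0,"z":0,"yaw":0.05}]'
python3 -c "
from gate import *
p,h,s=cur();gx=-np.array([np.cos(h),np.sin(h)]);print(s['contact_force'][:2]@gx, [ (t,rel(t,-.0165)) for t in (.14,.1,.06,.02,-.02,-.06)])"
```

```text
t: 15.4
tool_pos: [0.5885, 0.0125, 0.1094]
orientation: [0.609, 0.793, -0.0, -0.0]
contact_force: [-0.3, 2.0, -0.0]
finger_gap: 0.0005
grip_force: 0.4
t: 15.82
tool_pos: [0.5913, 0.0028, 0.1096]
orientation: [0.629, 0.777, 0.0, 0.0]
contact_force: [-0.7, 4.7, 0.0]
finger_gap: 0.0003
grip_force: 3.1
-4.745788251589755 [(0.14, [0.0079, 0.0008, -0.0428]), (0.1, [0.0005, 0.0016, -0.0028]), (0.06, [-0.0069, 0.0022, 0.0372]), (0.02, [-0.0143, 0.0024, 0.0772]), (-0.02, [-0.0217, 0.0023, 0.1172]), (-0.06, [-0.0291, 0.002, 0.1572])]
```

The push is up to 4.7 N at about 0.10 rad, so the tongue is riding on the strike. I continue in small steps.

```bash
python3 -m creep '[{"x":-0.0015,"y":0,"z":0,"yaw":0.01},{"x":-0.003,"y":0,"z":0,"yaw":0.02},{"x":-0.0045,"y":0,"z":0,"yaw":0.025},{"x":-0.006,"y":0,"z":0,"yaw":0.03},{"x":-0.0075,"y":0,"z":0,"yaw":0.04}]'
python3 -m creep '[{"x":-0.001,"y":0,"z":0,"yaw":0.005},{"x":-0.002,"y":0,"z":0,"yaw":0.01},{"x":-0.003,"y":0,"z":0,"yaw":0.015},{"x":-0.004,"y":0,"z":0,"yaw":0.02},{"x":-0.005,"y":0,"z":0,"yaw":0.025}]'
```

```text
t: 16.23
tool_pos: [0.5926, -0.0011, 0.1097]
orientation: [0.643, 0.766, 0.002, -0.001]
contact_force: [0.3, 9.4, -1.2]
finger_gap: 0.0003
grip_force: 4.4
t: 16.65
tool_pos: [0.5937, -0.0049, 0.1097]
orientation: [0.652, 0.758, 0.002, -0.001]
contact_force: [0.4, 10.5, -2.3]
finger_gap: 0.0005
grip_force: 5.3
```

```bash
python3 -m creep '[{"x":-0.0008,"y":0,"z":0,"yaw":0.004},{"x":-0.0016,"y":0,"z":0,"yaw":0.008},{"x":-0.0024,"y":0,"z":0,"yaw":0.012},{"x":-0.0032,"y":0,"z":0,"yaw":0.016},{"x":-0.004,"y":0,"z":0,"yaw":0.02}]'
python3 -m creep '[{"x":-0.0008,"y":0,"z":0,"yaw":0.004},{"x":-0.0016,"y":0,"z":0,"yaw":0.008},{"x":-0.0024,"y":0,"z":0,"yaw":0.012},{"x":-0.0032,"y":0,"z":0,"yaw":0.016},{"x":-0.004,"y":0,"z":0,"yaw":0.02}]'
```

```text
t: 17.07
tool_pos: [0.5945, -0.008, 0.1097]
orientation: [0.66, 0.751, 0.003, -0.002]
contact_force: [1.5, 12.3, -2.4]
finger_gap: 0.0004
grip_force: 6.1
t: 17.48
tool_pos: [0.5954, -0.0139, 0.1098]
orientation: [0.668, 0.744, 0.002, -0.001]
contact_force: [2.6, 4.5, -0.6]
finger_gap: 0.0007
grip_force: 2.5
```

The push dropped from 12.3 to 4.5 N, so the tongue is going over. I continue into the buffer, up to about 15 N.

```bash
python3 -m creep '[{"x":-0.0008,"y":0,"z":0,"yaw":0.002},{"x":-0.0016,"y":0,"z":0,"yaw":0.004},{"x":-0.0024,"y":0,"z":0,"yaw":0.006},{"x":-0.003,"y":0,"z":0,"yaw":0.008},{"x":-0.0036,"y":0,"z":0,"yaw":0.01}]'
python3 -c "
from gate import *
print([ (t,rel(t,-.0165)) for t in (.02,0,-.02,-.04)])"
```

```text
t: 17.9
tool_pos: [0.5958, -0.0194, 0.1098]
orientation: [0.672, 0.741, 0.001, -0.0]
contact_force: [1.5, 4.2, -0.3]
finger_gap: 0.0006
grip_force: 2.1
[(0.02, [0.0085, 0.0017, -0.0359]), (0, [0.0048, 0.0021, -0.0159]), (-0.02, [0.0011, 0.0025, 0.0041]), (-0.04, [-0.0026, 0.0027, 0.0241])]
```

```bash
python3 -m creep '[{"x":-0.0007,"y":0,"z":0,"yaw":0},{"x":-0.0014,"y":0,"z":0,"yaw":0},{"x":-0.0021,"y":0,"z":0,"yaw":0},{"x":-0.0028,"y":0,"z":0,"yaw":0},{"x":-0.0035,"y":0,"z":0,"yaw":0}]'
python3 -m creep '[{"x":0,"y":0,"z":0,"yaw":0},{"x":0,"y":0,"z":0,"yaw":0}]'
```

```text
t: 18.32
tool_pos: [0.5959, -0.02, 0.1099]
orientation: [0.672, 0.741, 0.003, -0.001]
contact_force: [2.2, 12.0, -1.6]
finger_gap: 0.0004
grip_force: 5.9
t: 18.48
tool_pos: [0.5958, -0.02, 0.1099]
orientation: [0.671, 0.741, 0.003, -0.001]
contact_force: [2.7, 9.8, -1.4]
finger_gap: 0.0004
grip_force: 5.3
```

```bash
python3 -m creep '[{"x":-0.0005,"y":0,"z":0,"yaw":0},{"x":-0.001,"y":0,"z":0,"yaw":0},{"x":-0.0015,"y":0,"z":0,"yaw":0},{"x":-0.002,"y":0,"z":0,"yaw":0},{"x":-0.002,"y":0,"z":0,"yaw":0}]'
python3 -m creep '[{"x":-0.0003,"y":0,"z":0,"yaw":0},{"x":-0.0006,"y":0,"z":0,"yaw":0},{"x":-0.0006,"y":0,"z":0,"yaw":0},{"x":-0.0006,"y":0,"z":0,"yaw":0}]'
```

```text
t: 18.9
tool_pos: [0.5959, -0.0203, 0.1099]
orientation: [0.671, 0.741, 0.003, -0.002]
contact_force: [0.6, 15.2, -1.3]
finger_gap: 0.0002
grip_force: 7.0
t: 19.23
tool_pos: [0.5959, -0.0204, 0.1099]
orientation: [0.671, 0.742, 0.004, -0.002]
contact_force: [1.2, 15.2, -1.0]
finger_gap: 0.0003
grip_force: 7.5
```

Steady at about 15 N, so it is latched. I back off slowly, rise clear and check.

```bash
python3 -m creep '[{"x":0.003,"y":0,"z":0,"yaw":0},{"x":0.006,"y":0,"z":0,"yaw":0},{"x":0.01,"y":0,"z":0,"yaw":0},{"x":0.02,"y":0,"z":0,"yaw":0},{"x":0.03,"y":0,"z":0,"yaw":0}]'
python3 -m creep '[{"x":0.02,"y":0,"z":0,"yaw":0},{"x":0.03,"y":0,"z":-0.03,"yaw":0},{"x":0.03,"y":0,"z":-0.07,"yaw":0},{"x":0.03,"y":0,"z":-0.11,"yaw":0},{"x":0.03,"y":0,"z":-0.15,"yaw":0}]'
python3 -m creep '[{"x":0,"y":-0.04,"z":0,"yaw":0},{"x":0,"y":-0.08,"z":0,"yaw":0},{"x":0,"y":-0.12,"z":0,"yaw":0},{"x":0,"y":-0.12,"z":0,"yaw":0},{"x":0,"y":-0.12,"z":0,"yaw":0}]'
python3 -c "
from gate import *
a=save('scene','s2')['frame'];g=save('top','top2');b=g['frame']
a=cv2.resize(a[110:230,180:350],None,fx=2.35,fy=2.35);b=cv2.resize(b[150:310,325:525],(400,320))
o=np.zeros((320,800,3),np.uint8);o[:282,:a.shape[1]]=a[:282,:400];o[:,400:]=b
cv2.imwrite('pics/m2.png',o[:,:,::-1])"
```

```text
t: 19.65
tool_pos: [0.5923, 0.0023, 0.1093]
orientation: [0.673, 0.74, -0.001, 0.0]
contact_force: [0.4, 0.5, -0.6]
finger_gap: 0.0009
grip_force: 0.0
t: 20.07
tool_pos: [0.5889, 0.0336, 0.261]
orientation: [0.672, 0.741, -0.001, -0.0]
contact_force: [0.7, -0.4, 0.3]
finger_gap: 0.0005
grip_force: 0.0
t: 20.48
tool_pos: [0.4682, 0.0208, 0.2594]
orientation: [0.672, 0.74, -0.001, 0.0]
contact_force: [0.2, 0.4, 0.3]
finger_gap: 0.0008
grip_force: 0.0
```

View pics/m2.png

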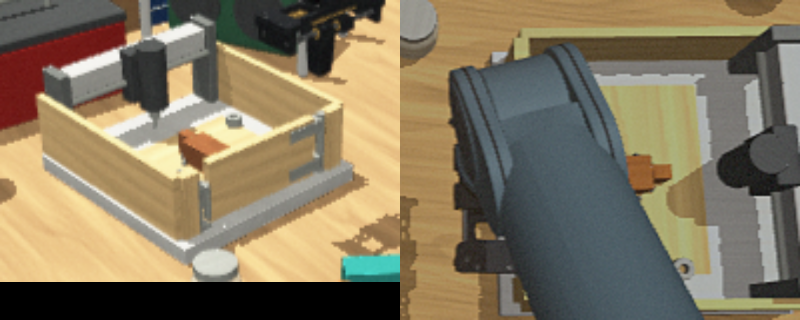

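The gate stays shut and flush, the post is seated with its tenon towards the spindle, and the arm is clear. I hand the job in.

```bash
python3 -c "
from bench import bot
print(bot.close_job())"
```

```text
the job is handed in; nothing more can be done
None
```

The post is seated in the pin nest with its tenon towards the spindle, the gate is pressed shut, held steady at about 15 N, and stayed shut after release; the job was handed in at about 20.6 s.

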